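Pack the red-banded pellet die into its tray

ROBOT

A 7-joint arm with a two-finger parallel gripper is mounted at the origin on the work surface. World frame = base frame: x ahead of the robot, y to its left, z up, the work surface at z = 0. Lengths are in mm, angles in rad, forces in N, time in s.
With the tool pointing down it reaches from about 350 to 900 mm from the base axis. Payload 7.2 kg.
Tool frame: the origin (TCP) lies midway between the tips of the shut fingers; the grasp point (between the pads) lies 19 mm behind it (tcp_to_grasp is the distance from the TCP to the grasp point, in mm); z points along the fingers, y is the line along which they close (so a half turn about z gives the same grasp; the last joint's range is limited). The gripper opens to 85 mm and grips with 20 to 120 N. Pads are 22 mm wide; open, the fingers measure 114 mm over their backs; the gripper's body (76 mm by 85 mm) begins 54 mm behind the grasp point. The pads swing forward as they close: fully open they stand 13 mm farther back than shut.
Start: joints at [1.113, 0.411, -0.013, 1.596, 0.006, 1.134, -0.082], TCP at [237.491, -578.124, 193.597] pointing down, gripper open.
Joint ranges: [-2.95, 2.95], [-0.29, 1.99], [-1.47, 1.44], [0.14, 2.54], [-1.03, 4.17], [0.13, 1.85], [-2.86, 2.86]. Speed limits (rad/s): [2.39, 2.39, 3.01, 3.01, 3.14, 3.14, 3.14].

INTERFACE

Orientations are given as a rotation vector (axis times angle).
In Python, from cell import * gives the robot as it stands.
- The arm moves only by the shell command python3 -m crank 'ROWS' [FORCE]. ROWS is a JSON object whose key "steps" holds a list of rows, 1 to 5 of them, each of 7 numbers: dx, dy, dz in shares of 1000 mm (1.0 is 1000 mm), then a rotation vector rx, ry, rz in normalised numbers (1 is 2 rad), then the finger opening in mm; each row is the pose to reach, as a shift and turn from the pose commanded when the command began, along the tool's axes at that moment; what a row does not reach only later rows make up. A row lasts 1/8 s, in which the tool goes at most 62.5 mm and 0.188 rad, less where a joint would pass 70% of its speed; a pose out of reach is approached as far as the arm can. The fingers move at their own pace and stop on an object; FORCE is the grip in N (left out, the last holds). Time passes only in rows, so rows that do not move let the fingers close. It prints the time, the measured TCP pose, the force, the opening and the grip force at its end. Input that does not fit is refused with a message, and nothing moves.
- read_state(): the state, without advancing time (a new reading comes with each control period).
- capture(name): name is "side" or "top"; returns the picture (420x560x3 uint8, red, green, blue); there is no depth.
- camera_model(name): a dict with "mtx" (3x3 intrinsics, pixels), "D" ([k1, k2, p1, p2, k3] as OpenCV has them; the pictures are not rectified), "R" (3x3) and "t" (3): a world point X has camera coordinates R X + t. Camera axes: x right, y down, z forward; pixel columns grow to the right and rows downward; lengths in mm; the calibration is good to about 2 mm. A picture is of the moment at which its call begins. camera_model takes no time and is no camera call.
- close_job(): hands the job in; it is judged then, once.
Trained networks look in the newest picture that a camera, given by its name, has taken for a name from the list of things; names that differ only in an ending like _2 or _b are one class to them, and where a whole thing is asked for, a point or a joint stands for the part that bears it (a point fixed in the world has none). Each returns a list of dicts, best first, with "p" (0 to 1); they miss things now and then, are a little off and sometimes report something else, mostly with a low value. They report only what shows in the picture. A call takes as long as a camera call.
- find_in(camera, thing): "extent" ([left, top, right, bottom] in pixels, round what is visible of it).
- outline_of(camera, thing): "mask" (420x560 bool, what is visible of it) and "extent" ([left, top, right, bottom] in pixels, round what is visible of it).
The state is a dict: "time": time; "joint_pos": joint angles; "joint_velocities": joint speeds; "joint_efforts": joint torques, N m; "ee_pos": TCP position; "eef_rot": TCP orientation; "wrist_force": force on the tool from outside, world axes, zero at the start; "wrist_torque": the same for the moment, N m; "width": finger opening in mm; "gripper_force": force on a finger pad.
Only numpy, scipy, OpenCV 4.12 (cv2) and the standard library are available. Lean on these libraries where they do the work, as an engineer would, in place of code of your own. Each camera call takes 0.05 s, during which the arm holds its last target. There are 200 camera calls.

TASK

Pack the red-banded pellet die away in its white tray: the die base in the largest round well, the sleeve in the middle-sized well, the plunger (now in the open glass desiccator) in the smallest well, standing on its head, and the extraction ring over the white post, each upright and flat on the red floor of its place. The faces are lapped, so set every part down rather than dropping it, and leave the blue-banded sleeve and plunger standing where they are; they belong to a colleague's die.

Things in the scene. Friction and masses are not known exactly. Their poses are not given: they have to be found in the camera images.
- red_base: Die base, on the bench mat: steel disc 54 mm wide, 16 high, red rim and top; on it a bare boss 30 mm wide (grip), 16 to 34 mm up; brass spigot out to 39 mm from the axis along +x, top at 15.5 mm. 0.3 to 0.5 kg. Origin: centre of its underside; z up. Unlisted, loose among the parts on the mat: white mortar (62 mm wide, 26 high), tweezers, spatula (5 mm high).
- red_sleeve: Sleeve to pack: steel cylinder, diameter 40, height 55 mm, upright on the bench mat; dark bore in the top face, dark lower end, red band round it and red ring on top; 0.3 to 0.6 kg. Origin: centre of its underside; z up along its axis.
- red_ring: Extraction ring: steel ring, outer diameter 44, bore 32, height 30 mm, red upper edge, standing on the bench mat with its bore upright; 0.12 to 0.23 kg. Origin: centre of its underside; z up along the bore.
- red_plunger: Plunger to pack: steel plunger standing on its head: head 28 mm wide, 14 high, with red rim and red upper face; above it a bare upright rod 13 mm thick; total height 62 mm; about 0.1 kg. Origin: centre of the head's underside; z up. Starts within 10 mm of the middle of a fixed open glass bowl, across from the tray: plate 55 mm, rim 101 mm above the bench, mouth 170 mm inside, 200 outside.
- blue_sleeve: Look-alike, to be left alone: steel cylinder, diameter 40, height 55 mm, upright on the bench mat; dark bore in the top face, dark lower end, blue band round it and blue ring on top; 0.3 to 0.6 kg. Origin: centre of its underside; z up along its axis.
- blue_plunger: Look-alike, to be left alone, on the bench mat: steel plunger standing on its head: head 28 mm wide, 14 high, with blue rim and blue upper face; above it a bare upright rod 13 mm thick; total height 62 mm; about 0.1 kg. Origin: centre of the head's underside; z up.
- base_nest: Place of the die base: black block 91 x 91 x 16 mm with the largest of three round wells, 72 mm across, 8 mm deep. The well's red floor is 8 mm above the origin. One of four blocks set in any order, 92 mm apart, 2 x 2, in a white 200 mm tray (rim 16 mm) on the robot's left or right. Fixed. Origin: centre of its underside, 3 mm above the bench; z up.
- sleeve_nest: Place of the sleeve: black block 91 x 91 x 16 mm with the middle-sized of three round wells, 58 mm across, 8 mm deep. The well's red floor is 8 mm above the origin. One of four blocks set in any order, 92 mm apart, 2 x 2, in a white 200 mm tray (rim 16 mm) on the robot's left or right. Fixed. Origin: centre of its underside, 3 mm above the bench; z up.
- plunger_nest: Place of the plunger: black block 91 x 91 x 16 mm with the smallest of three round wells, 46 mm across, 8 mm deep. The well's red floor is 8 mm above the origin. One of four blocks set in any order, 92 mm apart, 2 x 2, in a white 200 mm tray (rim 16 mm) on the robot's left or right. Fixed. Origin: centre of its underside, 3 mm above the bench; z up.
- ring_nest: Place of the ring: black plate 91 x 91 x 8 mm with a red disc and a white upright post, 10 mm thick, rising 16 mm above it. The red floor is 8 mm and the post's tip 24 mm above the origin. One of four blocks set in any order, 92 mm apart, 2 x 2, in a white 200 mm tray (rim 16 mm) on the robot's left or right. Fixed. Origin: centre of its underside, 3 mm above the bench; z up.

How it is judged:
By the outcome, as a careful person would: the job done as asked, in the order asked, and still so for the second after the job is handed in, with the robot touching nothing.
It also fails if it takes over 128 s, if anything falls off the work surface, if the arm or the gripper's body presses on something with over 40 N, if the wrist force passes 120 N, or if a joint passes its speed limit or range.

## Working session

There is one attempt and no reset: what is moved stays moved. The work goes in short steps, Python scripts to look and compute and a shell command to move; the robot and the scene stay as the last step left them, time stands still between calls to the robot, and variables do not carry over. Pictures are saved under pics/ and viewed, at most 14 in all, crops included, and the job is handed in when it is done.

```bash
ls; mkdir -p pics
python3 - <<'E'
from cell import *
import cv2
for n in("side","top"):
    cv2.imwrite(f"pics/{n}0.png",capture(n)[:,:,::-1])
    m=camera_model(n);print(n,m)
s=read_state();print(s)
E
```

```text
pics
side {'mtx': array([[491.18351132,   0.        , 278.49107463],
       [  0.        , 491.18351132, 211.6673321 ],
       [  0.        ,   0.        ,   1.        ]]), 'D': array([0.05031999, 0.        , 0.        , 0.        , 0.        ]), 'R': array([[-0.6965738 , -0.71745941, -0.00607799],
       [-0.35926253,  0.35611194, -0.86262084],
       [ 0.62105988, -0.59869549, -0.50581453]]), 't': array([392.56744862, 268.60274934, 722.40876011])}
top {'mtx': array([[517.30111033,   0.        , 280.46159156],
       [  0.        , 517.30111033, 207.34784798],
       [  0.        ,   0.        ,   1.        ]]), 'D': array([-0.15584986,  0.        ,  0.        ,  0.        ,  0.        ]), 'R': array([[ 0.09849792, -0.99512436,  0.00506631],
       [-0.97271799, -0.0973522 , -0.21057602],
       [ 0.21004254,  0.01581321, -0.97756436]]), 't': array([ -55.86259191,  527.82582707, 1295.33932316])}
{'time': 0.1, 'joint_pos': array([ 1.11281666,  0.41180851, -0.01272314,  1.59697802,  0.00557882,
        1.13432982, -0.08217669]), 'joint_velocities': array([-0.00059223, -0.00017633,  0.00173047, -0.00163779,  0.0001445 ,
       -0.00034378, -0.0001469 ]), 'joint_efforts': array([ 3.33698932e-03, -6.01829195e+01,  6.84904810e-01, -3.00090945e+01,
        1.41175085e-02,  6.52712901e-03, -6.87346346e-05]), 'ee_pos': array([ 237.26461063, -577.64810372,  192.8370255 ]), 'eef_rot': array([-3.08068940e+00, -6.08191910e-01,  5.78291681e-04]), 'wrist_force': array([-0.07117599, -0.03174974,  1.19435824]), 'wrist_torque': array([ 0.01799084, -0.02588872,  0.02975616]), 'gripper_force': 0.0, 'width': 85.5365926096443}
```

View pics/top0.png

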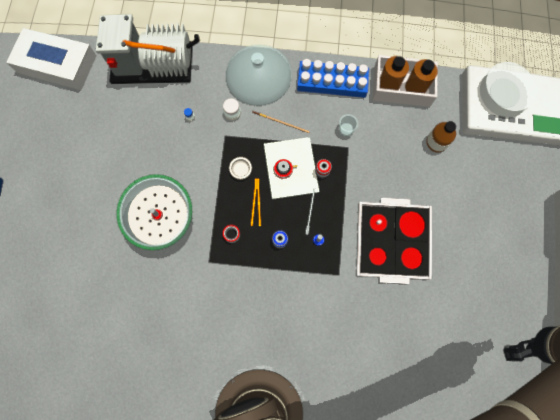

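View pics/side0.png

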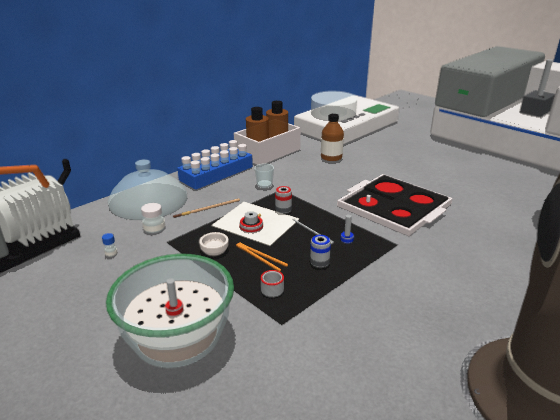

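Top view: the tray is on the right, with ring post ~(378,222), base well (411,224), plunger well (378,256) and sleeve well (411,258). The red base is at (283,168), red sleeve (323,167), ring (231,233), plunger in the bowl (157,214), blue sleeve (280,239) and blue plunger (318,240). Next I fit silhouettes to the network masks.

```bash
cat > h.py <<'E'
from cell import *
import numpy as np, cv2
from scipy.optimize import minimize, least_squares
M={n:camera_model(n) for n in("side","top")}
def proj(n,P):
    m=M[n]; return cv2.projectPoints(np.asarray(P,float).reshape(-1,1,3),cv2.Rodrigues(m["R"])[0],m["t"],m["mtx"],m["D"])[0].reshape(-1,2)
A=np.linspace(0,2*np.pi,40)
def circ(x,y,r,z): return np.c_[x+r*np.cos(A),y+r*np.sin(A),0*A+z]
SH={"red_base":[(27,0,16),(15,16,34)],"red_sleeve":[(20,0,55)],"blue_sleeve":[(20,0,55)],"red_ring":[(22,0,30)],
"red_plunger":[(14,0,14),(6.5,14,62)],"blue_plunger":[(14,0,14),(6.5,14,62)]}
S=4
def render(n,th,x,y,z0):
    im=np.zeros((420*S,560*S),np.uint8)
    for r,a,b in SH[th]:
        p=proj(n,np.r_[circ(x,y,r,z0+a),circ(x,y,r,z0+b)])
        cv2.fillConvexPoly(im,cv2.convexHull(((p+.5)*S).round().astype(np.int32)),1)
    return im
def cen(n,th,x,y,z0):
    v,u=np.nonzero(render(n,th,x,y,z0)); return np.array([u.mean(),v.mean()])/S-.5
def ray(n,uv,z):
    m=M[n]; d=cv2.undistortPoints(np.array([[uv]],float),m["mtx"],m["D"]).ravel()
    d=m["R"].T@np.r_[d,1]; c=-m["R"].T@m["t"]; return (c+d*(z-c[2])/d[2])[:2]
def locate(n,th,z0,mask):
    v,u=np.nonzero(mask); c=np.array([u.mean(),v.mean()]); x=ray(n,c,z0+20)
    for _ in range(6):
        k=cen(n,th,*x,z0); x=x+ray(n,c,z0+20)-ray(n,k,z0+20)
    r=cv2.resize(render(n,th,*x,z0),(560,420),interpolation=cv2.INTER_AREA)>0
    return x,(r&mask).sum()/(r|mask).sum(),mask.sum()
def look(n,th,z0,show=True):
    for o in outline_of(n,th)[:2]:
        x,i,k=locate(n,th,z0,o["mask"]); print(n,th,"p%.2f"%o["p"],"ext",np.round(o["extent"]),"xy",x.round(1),"iou %.2f"%i,k)
E
python3 - <<'E'
from h import *
for n in("side","top"):
    capture(n)
    for th in SH: look(n,th,55 if th=="red_plunger" else 2)
im=capture("top").astype(int)
red=((im[...,0]>150)&(im[...,1]<70)&(im[...,2]<70)).astype(np.uint8)
k,l,s,c=cv2.connectedComponentsWithStats(red)
for j in range(1,k):
    if s[j,4]>60: print("red top",s[j],c[j].round(1),ray("top",c[j],11).round(1))
for th in("base_nest","sleeve_nest","plunger_nest","ring_nest"):
    for o in find_in("top",th)[:1]: e=o["extent"];print(th,o["p"],np.round(e),ray("top",((e[0]+e[2])/2,(e[1]+e[3])/2),17).round(1))
E
```

```text
side red_sleeve p0.89 ext [274. 183. 292. 213.] xy [ 656.8 -105.5] iou 0.94 434
side blue_sleeve p0.80 ext [312. 236. 330. 267.] xy [451.   -6.5] iou 0.89 563
side red_ring p0.89 ext [263. 269. 284. 297.] xy [455.8 122. ] iou 0.91 512
side red_plunger p0.80 ext [165. 276. 184. 317.] xy [477.4 317.9] iou 0.80 392
side blue_plunger p0.52 ext [341. 218. 355. 243.] xy [ 462.6 -108.8] iou 0.87 221
top red_base p0.67 ext [276. 160. 294. 177.] xy [ 6.515e+02 -4.000e-01] iou 0.82 272
top red_base p0.17 ext [270. 232. 285. 249.] xy [452.5  -8.7] iou 0.69 235
top red_sleeve p0.55 ext [311. 159. 331. 178.] xy [ 653.3 -106.9] iou 0.89 232
top blue_sleeve p0.74 ext [273. 233. 289. 248.] xy [450.5  -9.4] iou 0.96 227
top red_ring p0.68 ext [221. 225. 239. 241.] xy [456.7 120.6] iou 0.60 158
top red_plunger p0.65 ext [151. 208. 163. 218.] xy [478.4 316.2] iou 0.79 101
top red_plunger p0.25 ext [223. 227. 242. 247.] xy [446.8 115.3] iou 0.19 195
top blue_plunger p0.42 ext [315. 234. 323. 246.] xy [ 462.3 -111.5] iou 0.97 96
red top [274 160  18  17  76] [283.1 169.5] [647.2   0.7]
red top [399 212  25  26 505] [411.4 224.1] [ 529.6 -360.9]
red top [370 214  17  17 208] [377.9 222.4] [ 525.2 -268.9]
red top [369 248  17  17 222] [377.3 256.1] [ 433.8 -273. ]
red top [401 248  21  21 337] [411.1 257.7] [ 437.8 -364.8]
base_nest 0.84 [393. 206. 427. 242.] [ 528.7 -356. ]
sleeve_nest 0.92 [393. 243. 431. 276.] [ 432.4 -366.5]
plunger_nest 0.97 [360. 240. 395. 274.] [ 431.3 -271.9]
ring_nest 0.76 [360. 205. 396. 240.] [ 523.9 -268.2]
```

Run:
```python
from h import *
im=capture("side").astype(int)
red=((im[...,0]>140)&(im[...,1]<70)&(im[...,2]<80)).astype(np.uint8)
k,l,s,c=cv2.connectedComponentsWithStats(red)
for j in range(1,k):
    if s[j,4]>40: print("red side",s[j],c[j].round(1),ray("side",c[j],11).round(1))
for o in outline_of("side","red_base")[:2]: print(o["p"],o["extent"],locate("side","red_base",2,o["mask"]))
for n,ext in(("side",None),("top",None)):
    print(n,"pred base px",proj(n,[[651,0,36],[651,0,2]]).round(1))
print(proj("top",circ(651,-0.5,27,18)).min(0),proj("top",circ(651,-0.5,27,18)).max(0))
print(proj("side",circ(651,-0.5,27,10)).min(0),proj("side",circ(651,-0.5,27,10)).max(0))
b=capture("side")[170:320,150:350];cv2.imwrite("pics/c1.png",cv2.resize(b[:,:,::-1],None,fx=4,fy=4))
```

```text
red side [375 182  28  10 208] [388.5 186.9] [ 535.  -367.5]
red side [410 195  23   8 142] [420.8 198.7] [ 442.6 -370.9]
red side [359 197  19   9 107] [367.7 201.4] [ 525.9 -267.6]
red side [392 210  19   7  98] [400.9 212.8] [ 438.  -278.3]
red side [240 217  22  10  56] [250.7 223. ] [651.8   2.5]
red side [261 270  23  15  64] [273.  277.9] [470.5 105.1]
0.69 [238.2, 208.2, 265.5, 235.6] (array([652.37263317,   0.71501942]), np.float64(0.931350114416476), np.int64(418))
side pred base px [[251.4 213.3]
 [251.9 226.1]]
top pred base px [[283.6 165.5]
 [283.5 169.1]]
[273.84752289 158.06065217] [293.55348288 176.97314982]
[240.12494102 216.92833808] [263.75980623 229.35473092]
```

View pics/c1.png

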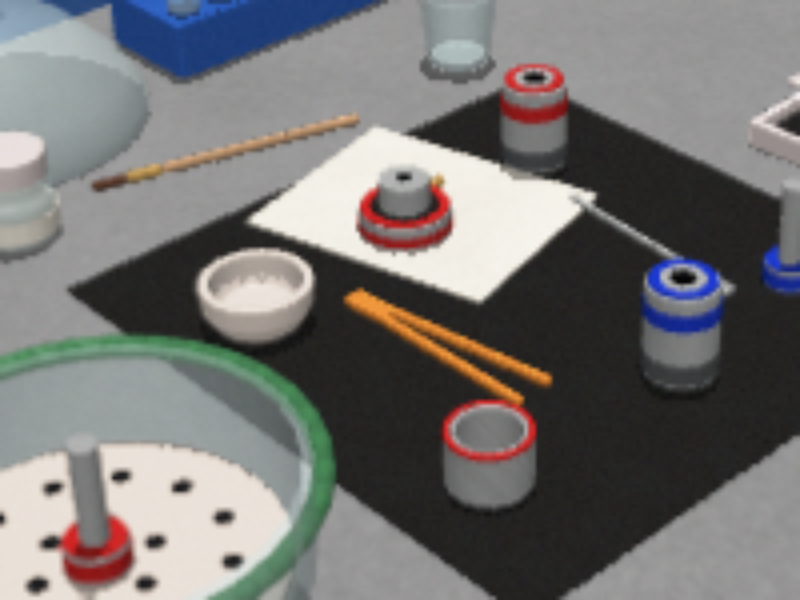

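The side crop confirms the base (crop 405,205 → pixel 251,221), red sleeve (535,120 → 284,200), ring (490,455) and plunger (97,520). The mats and tweezers are clear of the fingers. Next I align the tool with the world and go above the base.

Careful with the scale: shifts go in shares of 1000 mm and turns go in shares of 2 rad. That gives: 0.39 rad / 2 = 0.195.

```bash
python3 -m crank '{"steps":[[0, 0, 0, 0, 0, 0.065, 60], [0, 0, 0, 0, 0, 0.13, 60], [0, 0, 0, 0, 0, 0.195, 60], [0, 0, 0, 0, 0, 0.195, 60]]}' 40
python3 -m crank '{"steps":[[0.028, -0.039, 0, 0, 0, 0, 60], [0.055, -0.077, 0, 0, 0, 0, 60], [0.083, -0.116, 0, 0, 0, 0, 60], [0.111, -0.154, 0, 0, 0, 0, 60], [0.138, -0.193, 0, 0, 0, 0, 60]]}'
python3 -m crank '{"steps":[[0.028, -0.039, 0, 0, 0, 0, 60], [0.055, -0.077, 0, 0, 0, 0, 60], [0.083, -0.116, 0, 0, 0, 0, 60], [0.111, -0.154, 0, 0, 0, 0, 60], [0.138, -0.193, 0, 0, 0, 0, 60]]}'
python3 -m crank '{"steps":[[0.028, -0.039, 0, 0, 0, 0, 60], [0.055, -0.077, 0, 0, 0, 0, 60], [0.083, -0.116, 0, 0, 0, 0, 60], [0.111, -0.154, 0, 0, 0, 0, 60], [0.138, -0.193, 0, 0, 0, 0, 60]]}'
```

```text
time: 1.7
ee_pos: [237.6, -578.1, 193.6]
eef_rot: [3.141, 0.001, -0.0]
wrist_force: [0.1, -0.6, 0.2]
width: 60.1
gripper_force: 0.0
time: 2.33
ee_pos: [376.4, -383.9, 193.8]
eef_rot: [3.141, 0.005, 0.001]
wrist_force: [-0.1, 0.1, 0.7]
width: 59.9
gripper_force: 0.0
time: 2.95
ee_pos: [514.4, -191.0, 193.8]
eef_rot: [3.141, 0.005, 0.001]
wrist_force: [1.5, -0.7, 0.1]
width: 60.2
gripper_force: 0.0
time: 3.58
ee_pos: [652.5, 1.8, 193.7]
eef_rot: [3.141, 0.005, 0.0]
wrist_force: [0.3, -0.2, -0.4]
width: 60.0
gripper_force: 0.0
```

To row units: 150 mm / 1000 = 0.15, 140 mm / 1000 = 0.14.

```bash
python3 -m crank '{"steps":[[0, 0.0015, 0.035, 0, 0, 0, 60], [0, 0.0015, 0.07, 0, 0, 0, 60], [0, 0.0015, 0.105, 0, 0, 0, 60], [0, 0.0015, 0.14, 0, 0, 0, 60], [0, 0.0015, 0.15, 0, 0, 0, 60]]}'
python3 -m crank '{"steps":[[0, 0, 0.012, 0, 0, 0, 60], [0, 0, 0.022, 0, 0, 0, 60], [0, 0, 0.022, 0, 0, 0, 60]]}'
python3 -c "
from h import *
cv2.imwrite('pics/g1.png',cv2.resize(capture('side')[130:280,150:350,::-1],None,fx=4,fy=4))"
```

```text
time: 4.2
ee_pos: [650.0, -0.9, 41.3]
eef_rot: [3.142, 0.004, -0.006]
wrist_force: [0.2, 0.9, -0.0]
width: 59.8
gripper_force: 0.0
time: 4.58
ee_pos: [651.5, -0.7, 21.4]
eef_rot: [3.142, 0.0, -0.001]
wrist_force: [-0.4, 0.1, 0.4]
width: 59.8
gripper_force: 0.0
```

View pics/g1.png

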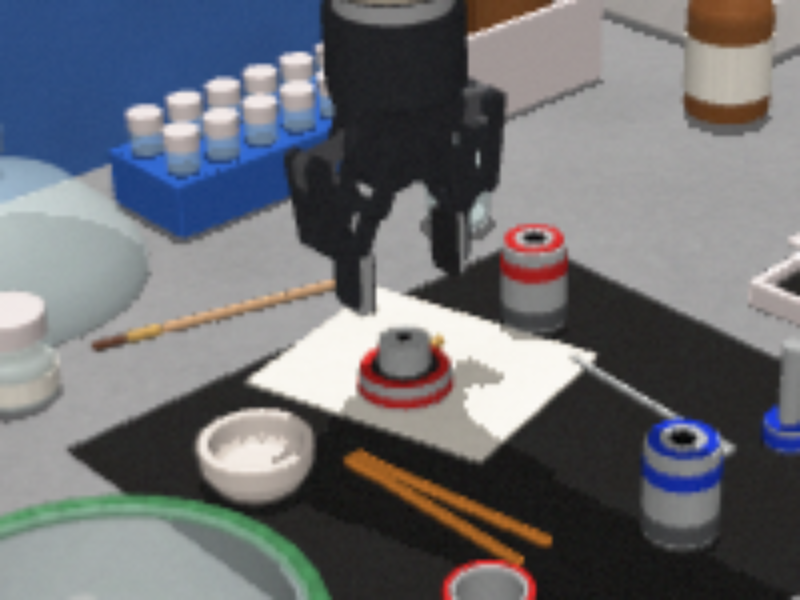

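```bash
python3 -c "
from h import *
cv2.imwrite('pics/g2.png',cv2.resize(capture('top')[110:230,210:360,::-1],None,fx=5,fy=5))
for z in (21,34,50,60): print(z,*[proj(n,[[651,35,z],[651,-35,z]]).round(1).tolist() for n in ('side','top')])
s=read_state();print(s['ee_pos'],s['wrist_force'],s['joint_pos'])"
```

```text
21 [[239.8, 224.7], [263.0, 213.5]] [[270.8, 165.9], [296.3, 168.4]]
34 [[239.6, 219.7], [262.8, 208.6]] [[270.7, 164.5], [296.4, 167.0]]
50 [[239.2, 213.5], [262.7, 202.5]] [[270.6, 162.8], [296.7, 165.3]]
60 [[239.0, 209.6], [262.6, 198.7]] [[270.6, 161.7], [296.8, 164.2]]
[652.06179781  -0.66491351  22.24896734] [ 0.06422743 -0.49057534 -0.26038154] [ 0.06510226  0.64178245 -0.20046563  1.66618994  0.15966325  0.84869363
 -1.7729446 ]
```

View pics/g2.png

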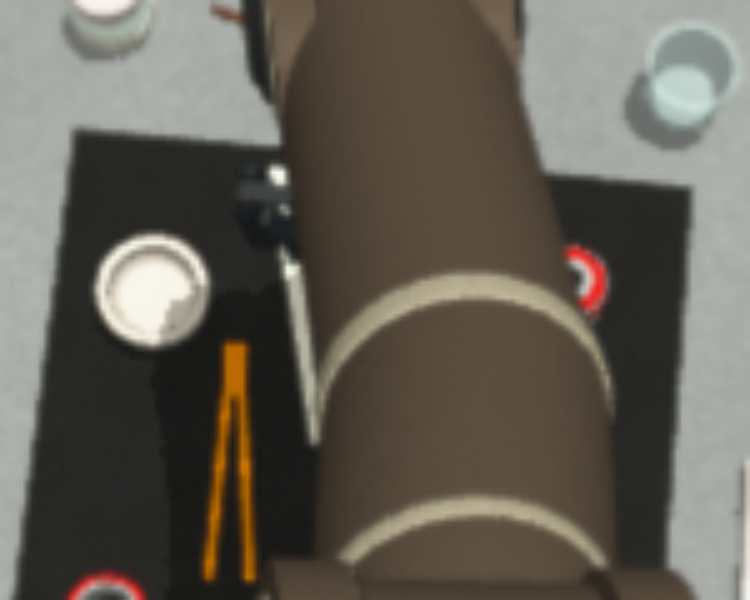

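Both views put the finger tips roughly 30 mm above the reported height: side tips at (240,207) and (263,197), against (240,222) and (263,211) expected. Closing here is harmless either way, so it makes a good test.

```bash
python3 -m crank '{"steps":[[0, 0, 0, 0, 0, 0, 26], [0, 0, 0, 0, 0, 0, 26], [0, 0, 0, 0, 0, 0, 26], [0, 0, 0, 0, 0, 0, 26], [0, 0, 0, 0, 0, 0, 26]]}' 20
python3 -c "
from h import *
cv2.imwrite('pics/g3.png',cv2.resize(capture('side')[130:250,170:320,::-1],None,fx=5,fy=5))"
```

```text
time: 5.3
ee_pos: [651.6, -0.7, 21.6]
eef_rot: [3.142, -0.0, 0.0]
wrist_force: [-0.3, 0.1, 0.3]
width: 26.2
gripper_force: 0.0
```

View pics/g3.png

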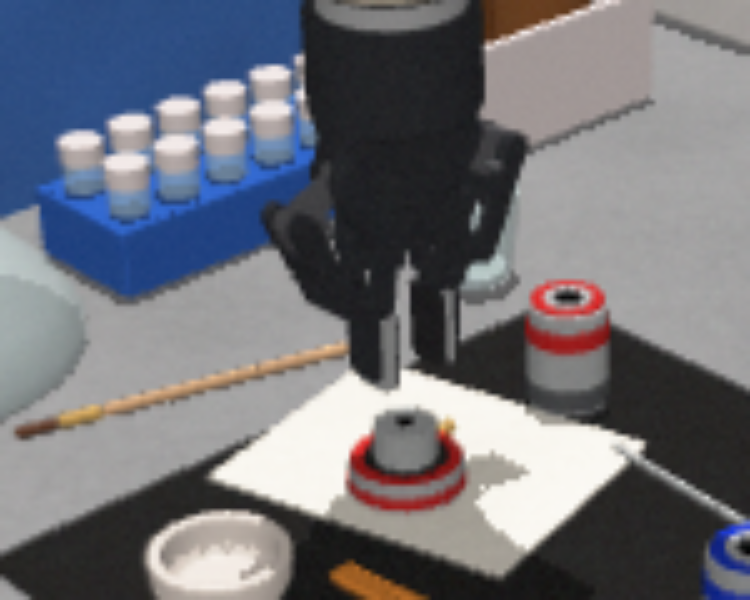

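```bash
python3 -c "
from h import *
im=cv2.imread('pics/top0.png')[300:400,440:560];cv2.imwrite('pics/t1.png',cv2.resize(im,None,fx=6,fy=6))
for dz in (0,36): print(proj('top',[[237.5,-578.1,193.6+dz],[237.5,-578.1,213+dz]]).round(1).tolist())
for dz in (0,20,36,45): print(dz,proj('side',[[651.6,-.7,24+dz]]).round(1),ray('side',(252,205),24+dz))
"
```

```text
[[514.3, 341.7], [518.0, 342.0]]
[[521.2, 342.2], [525.0, 342.5]]
0 [[251.6 217.6]] [694.59036651 -39.81171906]
20 [[251.3 210. ]] [667.71608314 -16.93349407]
36 [[251.1 203.8]] [646.21665644   1.36908592]
45 [[251.  200.3]] [634.12322892  11.66428716]
```

View pics/t1.png

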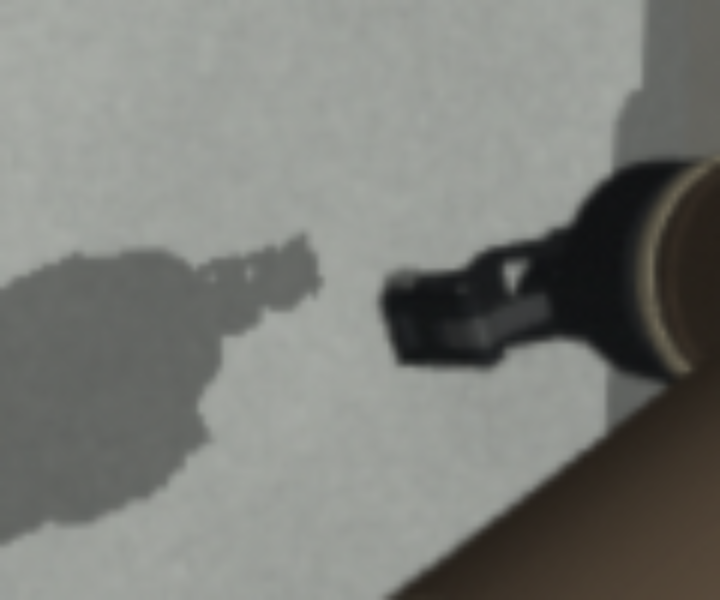

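The gripper shows the same ~+35 mm height offset in the start picture too (fingertip edge at u≈503, predicted 494 with no offset). So the real tip height is about the reported z plus 35. I open partway, go down 30 mm more and look.

To row units: 28 mm / 1000 = 0.028, 15 mm / 1000 = 0.015.

```bash
python3 -m crank '{"steps":[[0, 0, 0, 0, 0, 0, 50], [0, 0, 0, 0, 0, 0, 50], [0, 0, 0.015, 0, 0, 0, 50], [0, 0, 0.028, 0, 0, 0, 50], [0, 0, 0.028, 0, 0, 0, 50]]}' 40
python3 -c "
from h import *
cv2.imwrite('pics/g4.png',cv2.resize(capture('side')[150:250,190:315,::-1],None,fx=6,fy=6))"
```

```text
time: 5.98
ee_pos: [650.1, -0.8, -8.5]
eef_rot: [3.141, -0.0, -0.005]
wrist_force: [-0.2, -0.7, 0.2]
width: 49.7
gripper_force: 0.0
```

View pics/g4.png

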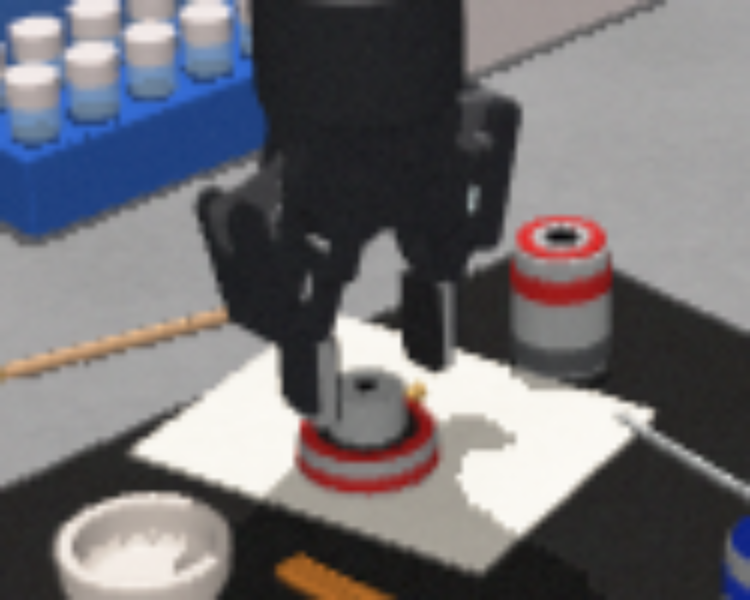

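Tips are at (242,220) and (262,211), straddling the boss at about z 29. I go down 4 mm more and grip.

To row units: 4 mm / 1000 = 0.004.

```bash
python3 -m crank '{"steps":[[0, 0, 0.004, 0, 0, 0, 50], [0, 0, 0.004, 0, 0, 0, 28], [0, 0, 0.004, 0, 0, 0, 24], [0, 0, 0.004, 0, 0, 0, 24], [0, 0, 0.004, 0, 0, 0, 24]]}' 60
python3 -m crank '{"steps":[[0, 0, 0, 0, 0, 0, 24], [0, 0, 0, 0, 0, 0, 24]]}'
python3 -c "
from h import *
cv2.imwrite('pics/g5.png',cv2.resize(capture('side')[150:250,190:315,::-1],None,fx=6,fy=6))"
```

```text
time: 6.65
ee_pos: [651.8, -0.5, -9.9]
eef_rot: [-3.141, 0.0, -0.001]
wrist_force: [-1.8, 0.9, 5.2]
width: 26.4
gripper_force: 59.1
time: 6.9
ee_pos: [651.8, -0.5, -9.9]
eef_rot: [-3.141, 0.0, -0.001]
wrist_force: [-1.6, 1.1, 5.6]
width: 26.4
gripper_force: 59.1
```

View pics/g5.png

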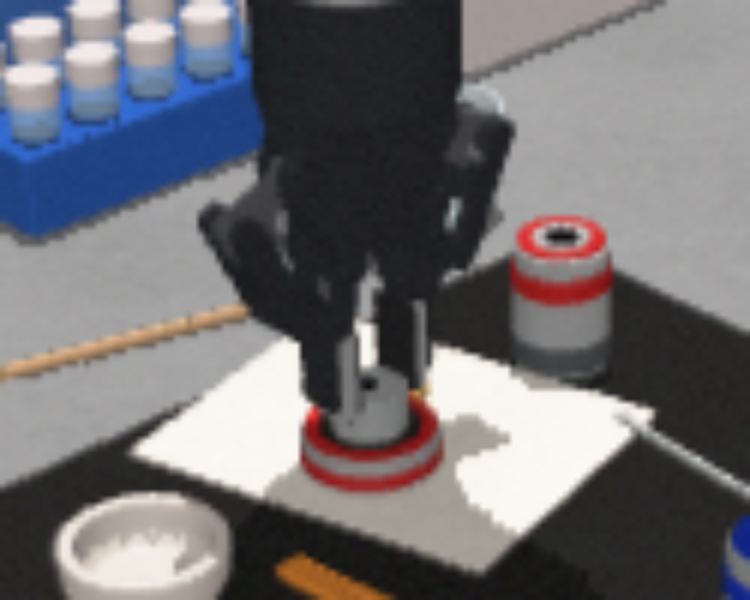

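Grip reads 26.4 mm at 59 N, with the fingers on both sides of the boss (crop 332,410 and 405,385). I test it with a small lift.

To row units: -40 mm / 1000 = -0.04, -30 mm / 1000 = -0.03.

```bash
python3 -m crank '{"steps":[[0, 0, -0.005, 0, 0, 0, 24], [0, 0, -0.015, 0, 0, 0, 24], [0, 0, -0.03, 0, 0, 0, 24], [0, 0, -0.04, 0, 0, 0, 24], [0, 0, -0.04, 0, 0, 0, 24]]}' 80
python3 -c "
from h import *
cv2.imwrite('pics/g6.png',cv2.resize(capture('side')[130:250,190:315,::-1],None,fx=5,fy=5))"
```

```text
time: 7.58
ee_pos: [652.6, -0.7, 31.1]
eef_rot: [-3.142, 0.001, -0.004]
wrist_force: [-0.0, -0.3, -3.6]
width: 25.5
gripper_force: 75.6
```

View pics/g6.png

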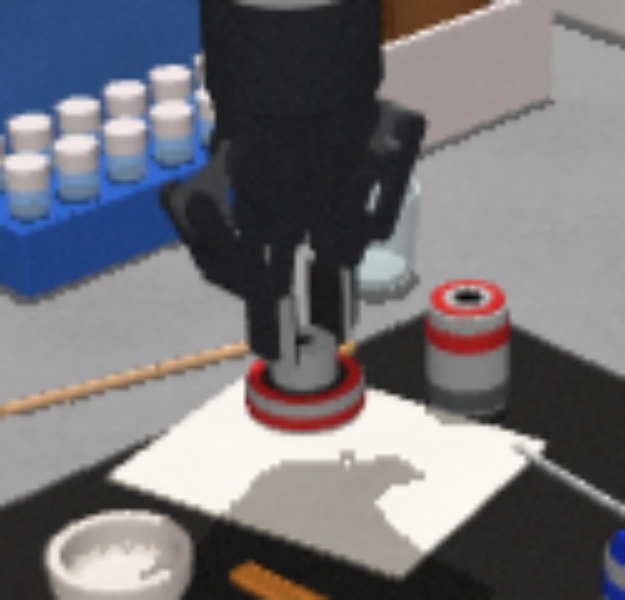

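The base hangs level (~0.37 kg). The low width reading is just pad compliance. Next I lift and carry it over the base well.

To row units: 90 mm / 1000 = 0.09, -70 mm / 1000 = -0.07.

```bash
python3 -m crank '{"steps":[[0, 0, -0.04, 0, 0, 0, 24], [0, 0, -0.07, 0, 0, 0, 24], [-0.015, 0.045, -0.07, 0, 0, 0, 24], [-0.03, 0.09, -0.07, 0, 0, 0, 24]]}'
python3 -m crank '{"steps":[[-0.015, 0.045, 0, 0, 0, 0, 24], [-0.031, 0.09, 0, 0, 0, 0, 24], [-0.046, 0.135, 0, 0, 0, 0, 24], [-0.061, 0.18, 0, 0, 0, 0, 24], [-0.074, 0.22, 0, 0, 0, 0, 24]]}'
python3 -m crank '{"steps":[[-0.012, 0.035, 0, 0, 0, 0, 24], [-0.018, 0.05, 0, 0, 0, 0, 24], [-0.018, 0.05, 0.02, 0, 0, 0, 24], [-0.018, 0.05, 0.04, 0, 0, 0, 24], [-0.018, 0.05, 0.04, 0, 0, 0, 24]]}'
python3 - <<'E'
from h import *
for n in("side","top"):
    im=capture(n)
    for z in(65,70,75): look(n,"red_base",z)
    cv2.imwrite(f"pics/{n}_b.png",cv2.cvtColor(im,cv2.COLOR_RGB2BGR))
E
python3 -c "
import cv2,numpy as np
a=cv2.imread('pics/side_b.png')[110:260,320:470];b=cv2.imread('pics/top_b.png')[180:330,340:490]
cv2.imwrite('pics/v11.png',cv2.resize(np.hstack([a,b]),None,fx=2.6,fy=2.6))"
```

```text
time: 8.12
ee_pos: [621.1, -91.2, 99.5]
eef_rot: [3.141, 0.002, 0.0]
wrist_force: [0.5, -0.5, -3.3]
width: 25.6
gripper_force: 75.8
time: 8.75
ee_pos: [546.3, -312.4, 99.0]
eef_rot: [-3.142, 0.001, 0.001]
wrist_force: [0.3, -0.0, -3.5]
width: 25.6
gripper_force: 75.8
time: 9.38
ee_pos: [528.5, -358.6, 57.2]
eef_rot: [-3.139, -0.002, 0.006]
wrist_force: [-0.9, 0.0, -2.9]
width: 25.4
gripper_force: 75.8
side red_base p0.65 ext [378. 154. 405. 176.] xy [ 531. -357.] iou 0.75 311
side red_base p0.65 ext [378. 154. 405. 176.] xy [ 525.2 -347.5] iou 0.75 311
side red_base p0.65 ext [378. 154. 405. 176.] xy [ 519.4 -338.3] iou 0.76 311
top red_base p0.48 ext [409. 221. 426. 228.] xy [ 518.  -362.4] iou 0.35 131
top red_base p0.48 ext [409. 221. 426. 228.] xy [ 516.8 -360.9] iou 0.35 131
top red_base p0.48 ext [409. 221. 426. 228.] xy [ 515.9 -359.6] iou 0.34 131
```

View pics/v11.png

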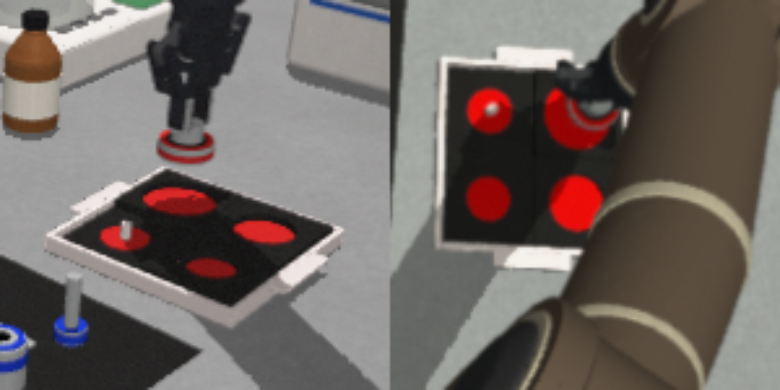

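Run:
```python
from h import *
SH["d"]=[(27,0,16)]
im=cv2.imread("pics/side_b.png")[...,::-1].astype(int)
red=((im[...,0]>120)&(im[...,1]<70)&(im[...,2]<80)).astype(np.uint8)
k,l,s,c=cv2.connectedComponentsWithStats(red)
print([s[j] for j in range(1,k) if s[j,4]>15 and s[j,1]<180 and s[j,0]>340])
for z in(62,66,71.5):
  for x,y in((528.8,-359.5),):
    p=proj("side",np.r_[circ(x,y,27,z),circ(x,y,27,z+16)]); print(z,p.min(0),p.max(0))
print("well",proj("side",circ(529.5,-360.5,36,19)).min(0),proj("side",circ(529.5,-360.5,36,19)).max(0))
print("top well",proj("top",circ(529.5,-360.5,36,19)).min(0),proj("top",circ(529.5,-360.5,36,19)).max(0))
```

```text
[array([389, 161,  13,   7,  18], dtype=int32), array([382, 169,  20,   4,  42], dtype=int32)]
62 [379.92260807 160.28744225] [402.80472579 175.37349756]
66 [380.08215408 158.83964856] [403.00599773 173.9060022 ]
71.5 [380.30254655 156.84098507] [403.28405126 171.87995132]
well [374.67601169 179.33202787] [403.56654723 192.30493483]
top well [398.88322269 210.56805024] [424.94976178 236.7717946 ]
```

To row units: 54 mm / 1000 = 0.054, 50 mm / 1000 = 0.05.

```bash
python3 -m crank '{"steps":[[0, 0, 0.02, 0, 0, 0, 24], [0, 0, 0.04, 0, 0, 0, 24], [0, 0, 0.05, 0, 0, 0, 24], [0, 0, 0.054, 0, 0, 0, 24], [0, 0, 0.054, 0, 0, 0, 24]]}'
for i in 1 2; do python3 -m crank '{"steps":[[0, 0, 0.001, 0, 0, 0, 24], [0, 0, 0.002, 0, 0, 0, 24], [0, 0, 0.002, 0, 0, 0, 24]]}' | egrep 'pos|force'; done
```

```text
time: 10.4
ee_pos: [529.5, -360.6, 5.3]
eef_rot: [-3.141, 0.0, 0.0]
wrist_force: [0.4, -0.5, -3.5]
width: 26.0
gripper_force: 75.8
ee_pos: [529.6, -360.8, 3.8]
wrist_force: [0.2, 0.3, -2.6]
gripper_force: 75.8
ee_pos: [529.5, -360.6, 1.5]
wrist_force: [0.6, 0.5, -1.4]
gripper_force: 75.8
```

To row units: 0.5 mm / 1000 = 0.0005.

```bash
for i in 1 2 3; do python3 -m crank '{"steps":[[0, 0, 0.0005, 0, 0, 0, 24], [0, 0, 0.0005, 0, 0, 0, 24], [0, 0, 0.0005, 0, 0, 0, 24]]}' | egrep 'pos|force'; done
```

```text
ee_pos: [529.6, -360.7, 1.3]
wrist_force: [-1.7, -0.2, 0.1]
gripper_force: 76.2
ee_pos: [529.6, -360.7, 1.2]
wrist_force: [-2.4, 2.2, 5.5]
gripper_force: 76.7
ee_pos: [529.5, -360.8, 1.2]
wrist_force: [-4.3, 1.7, 8.7]
gripper_force: 77.2
```

Base seated (contact at reported z≈1.2, force rising). I release, rise and go to the red sleeve.

To row units: -0.5 mm / 1000 = -0.0005.

```bash
python3 -m crank '{"steps":[[0, 0, -0.0005, 0, 0, 0, 24], [0, 0, -0.0005, 0, 0, 0, 35], [0, 0, -0.0005, 0, 0, 0, 52], [0, 0, -0.0005, 0, 0, 0, 52], [0, 0, -0.0005, 0, 0, 0, 52]]}' 60
python3 -m crank '{"steps":[[0, 0, -0.015, 0, 0, 0, 52], [0, 0, -0.05, 0, 0, 0, 52], [0, 0, -0.1, 0, 0, 0, 52], [0, 0, -0.11, 0, 0, 0, 70], [0.02, -0.04, -0.11, 0, 0, 0, 70]]}' | egrep 'pos|force'
python3 -m crank '{"steps":[[0.021, -0.043, 0, 0, 0, 0, 70], [0.042, -0.086, 0, 0, 0, 0, 70], [0.063, -0.129, 0, 0, 0, 0, 70], [0.084, -0.172, 0, 0, 0, 0, 70], [0.105, -0.214, 0, 0, 0, 0, 70]]}'
python3 - <<'E'
from h import *
capture("side");capture("top")
for z in(0,2):
  look("side","red_sleeve",z)
SH["red_base"]=[(27,0,16),(15,16,34)]
for n in("side","top"): look(n,"red_base",11)
E
```

```text
time: 12.9
ee_pos: [529.6, -360.7, 0.5]
eef_rot: [3.142, -0.0, 0.0]
wrist_force: [-0.2, 0.7, -0.3]
width: 52.2
gripper_force: 0.0
ee_pos: [548.3, -325.3, 112.8]
wrist_force: [0.2, 1.2, 0.8]
gripper_force: 0.0
time: 14.15
ee_pos: [655.0, -105.3, 110.9]
eef_rot: [3.141, -0.0, 0.0]
wrist_force: [-0.1, -0.3, -0.3]
width: 69.9
gripper_force: 0.0
side red_sleeve p0.86 ext [273. 183. 291. 215.] xy [ 659.6 -108.7] iou 0.94 418
side red_sleeve p0.86 ext [273. 183. 291. 215.] xy [ 657.  -106.2] iou 0.93 418
top red_base p0.35 ext [396. 204. 430. 244.] xy [ 529.  -357.4] iou 0.03 805
```

To row units: 115 mm / 1000 = 0.115, 108 mm / 1000 = 0.108.

```bash
python3 -m crank '{"steps":[[0.001, 0.001, 0.035, 0, 0, 0, 70], [0.001, 0.001, 0.07, 0, 0, 0, 70], [0.001, 0.001, 0.095, 0, 0, 0, 70], [0.001, 0.001, 0.108, 0, 0, 0, 70], [0.001, 0.001, 0.115, 0, 0, 0, 70]]}' | egrep 'pos|force'
python3 -m crank '{"steps":[[0, 0, 0, 0, 0, 0, 36], [0, 0, 0, 0, 0, 0, 33], [0, 0, 0, 0, 0, 0, 33], [0, 0, 0, 0, 0, 0, 33], [0, 0, 0, 0, 0, 0, 33]]}' 80
python3 -m crank '{"steps":[[0, 0, 0, 0, 0, 0, 33], [0, 0, 0, 0, 0, 0, 33], [0, 0, -0.003, 0, 0, 0, 33], [0, 0, -0.01, 0, 0, 0, 33], [0, 0, -0.01, 0, 0, 0, 33]]}'
```

```text
ee_pos: [655.4, -108.8, -4.7]
wrist_force: [0.7, -0.6, 0.3]
gripper_force: 0.0
time: 15.7
ee_pos: [656.5, -107.6, -3.0]
eef_rot: [3.141, -0.0, 0.003]
wrist_force: [-1.3, -0.4, 6.5]
width: 37.4
gripper_force: 80.7
time: 16.32
ee_pos: [655.8, -107.8, 6.0]
eef_rot: [3.141, -0.0, 0.001]
wrist_force: [0.9, 0.6, -4.7]
width: 37.4
gripper_force: 80.7
```

Careful with the scale: shifts go in shares of 1000 mm and turns go in shares of 2 rad. That gives: -100 mm / 1000 = -0.1, -85 mm / 1000 = -0.085.

```bash
python3 -m crank '{"steps":[[0, 0, -0.045, 0, 0, 0, 33], [0, 0, -0.085, 0, 0, 0, 33], [0, 0, -0.1, 0, 0, 0, 33], [-0.031, 0.037, -0.1, 0, 0, 0, 33], [-0.062, 0.074, -0.1, 0, 0, 0, 33]]}' | egrep 'pos|force'
python3 -m crank '{"steps":[[-0.031, 0.037, 0, 0, 0, 0, 33], [-0.062, 0.073, 0, 0, 0, 0, 33], [-0.093, 0.11, 0, 0, 0, 0, 33], [-0.124, 0.146, 0, 0, 0, 0, 33], [-0.156, 0.183, 0, 0, 0, 0, 33]]}' | egrep 'pos|force'
python3 -m crank '{"steps":[[0, 0, 0, 0, 0, 0, 33], [0, 0, 0.03, 0, 0, 0, 33], [0, 0, 0.05, 0, 0, 0, 33], [0, 0, 0.05, 0, 0, 0, 33]]}'
python3 - <<'E'
from h import *
capture("side");capture("top")
for z in(50,56): look("side","red_sleeve",z); look("top","red_sleeve",z)
look("side","red_base",11)
for z in(50,54,58): 
  p=proj("side",np.r_[circ(437.5,-364.5,20,z),circ(437.5,-364.5,20,z+55)]); print(z,p.min(0),p.max(0))
E
```

```text
ee_pos: [592.1, -182.0, 104.3]
wrist_force: [-0.5, -1.6, -5.5]
gripper_force: 82.2
ee_pos: [435.8, -365.3, 104.4]
wrist_force: [0.6, -1.2, -5.0]
gripper_force: 82.2
time: 18.08
ee_pos: [436.3, -362.9, 53.3]
eef_rot: [-3.138, -0.001, 0.006]
wrist_force: [-0.5, -0.7, -4.8]
width: 37.1
gripper_force: 82.1
side red_sleeve p0.52 ext [417. 159. 435. 188.] xy [ 434.4 -364.7] iou 0.52 275
top red_sleeve p0.62 ext [407. 259. 422. 262.] xy [ 424.1 -359.6] iou 0.20 59
side red_sleeve p0.52 ext [417. 159. 435. 188.] xy [ 428.3 -353.4] iou 0.52 275
top red_sleeve p0.62 ext [407. 259. 422. 262.] xy [ 423.2 -358.1] iou 0.20 59
side red_base p0.64 ext [374. 170. 401. 194.] xy [ 533.6 -363.6] iou 0.92 313
side red_base p0.34 ext [312. 236. 332. 269.] xy [459.1 -16.5] iou 0.68 603
50 [414.96652437 161.71033406] [435.89578406 189.98314289]
54 [415.19284906 160.1716501 ] [436.1689378  188.48693304]
58 [415.42008558 158.62745848] [436.44323953 186.9854199 ]
```

To row units: 41 mm / 1000 = 0.041, 33 mm / 1000 = 0.033.

```bash
python3 -m crank '{"steps":[[0, 0, 0.02, 0, 0, 0, 33], [0, 0, 0.033, 0, 0, 0, 33], [0, 0, 0.041, 0, 0, 0, 33], [0, 0, 0.041, 0, 0, 0, 33]]}' | egrep 'pos|force'
for i in 1 2 3 4 5; do python3 -m crank '{"steps":[[0, 0, 0.0006, 0, 0, 0, 33], [0, 0, 0.0012, 0, 0, 0, 33], [0, 0, 0.0012, 0, 0, 0, 33]]}' | egrep 'pos|wrist'; done
```

```text
ee_pos: [437.3, -364.4, 14.1]
wrist_force: [-0.0, 0.5, -4.2]
gripper_force: 82.2
ee_pos: [437.7, -364.8, 13.7]
wrist_force: [0.0, -0.1, -4.5]
ee_pos: [437.5, -364.6, 12.1]
wrist_force: [0.5, 0.1, -5.1]
ee_pos: [437.5, -364.6, 10.9]
wrist_force: [-0.5, 0.2, -6.0]
ee_pos: [437.5, -364.6, 9.8]
wrist_force: [-0.6, -0.3, -5.7]
ee_pos: [437.5, -364.6, 8.5]
wrist_force: [0.0, 1.0, -4.7]
```

To row units: 0.6 mm / 1000 = 0.0006, 0.3 mm / 1000 = 0.0003.

```bash
for i in 1 2 3 4; do python3 -m crank '{"steps":[[0, 0, 0.0003, 0, 0, 0, 33], [0, 0, 0.0006, 0, 0, 0, 33], [0, 0, 0.0006, 0, 0, 0, 33]]}' | egrep 'pos|wrist'; done
```

```text
ee_pos: [437.6, -364.7, 8.1]
wrist_force: [-0.1, -0.3, -3.2]
ee_pos: [437.7, -364.7, 8.1]
wrist_force: [-1.6, 2.1, 4.7]
ee_pos: [437.8, -364.7, 8.0]
wrist_force: [-3.6, 3.3, 10.8]
ee_pos: [437.9, -364.7, 7.9]
wrist_force: [-5.4, 4.3, 16.3]
```

Sleeve seated. I release, rise and travel to the desiccator.

To row units: -1 mm / 1000 = -0.001.

```bash
python3 -m crank '{"steps":[[0, 0, -0.001, 0, 0, 0, 33], [0, 0, -0.001, 0, 0, 0, 45], [0, 0, -0.001, 0, 0, 0, 60], [0, 0, -0.001, 0, 0, 0, 60], [0, 0, -0.001, 0, 0, 0, 60]]}' 40
python3 -m crank '{"steps":[[0, 0, -0.02, 0, 0, 0, 60], [0, 0, -0.06, 0, 0, 0, 60], [0, 0, -0.11, 0, 0, 0, 60], [0, 0, -0.125, 0, 0, 0, 60], [0, -0.045, -0.125, 0, 0, 0, 60]]}' | egrep 'pos|force'
for i in 1 2; do python3 -m crank '{"steps":[[0.003, -0.055, 0, 0, 0, 0, 45], [0.006, -0.11, 0, 0, 0, 0, 45], [0.009, -0.165, 0, 0, 0, 0, 45], [0.012, -0.22, 0, 0, 0, 0, 45], [0.015, -0.275, 0, 0, 0, 0, 45]]}' | egrep 'pos|force'; done
python3 -m crank '{"steps":[[0.005, -0.045, 0, 0, 0, 0, 45], [0.01, -0.086, 0, 0, 0, 0, 45], [0.01, -0.086, 0, 0, 0, 0, 45], [0.01, -0.086, 0, 0, 0, 0, 45]]}'
python3 - <<'E'
from h import *
capture("side");capture("top")
for n in("side","top"): 
  look(n,"red_plunger",55);look(n,"red_sleeve",11);look(n,"red_base",11)
cv2.imwrite("pics/s12.png",cv2.resize(capture("side")[180:330,90:240,::-1],None,fx=4,fy=4))
E
```

```text
time: 22.92
ee_pos: [437.6, -364.7, 7.1]
eef_rot: [3.142, -0.0, 0.0]
wrist_force: [-0.2, 1.2, -0.8]
width: 59.6
gripper_force: 0.0
ee_pos: [437.6, -322.7, 133.3]
wrist_force: [1.3, 1.8, -1.3]
gripper_force: 0.0
ee_pos: [452.1, -43.0, 131.7]
wrist_force: [0.8, -0.5, 0.2]
gripper_force: 0.0
ee_pos: [467.3, 231.8, 131.5]
wrist_force: [1.4, 0.3, -0.1]
gripper_force: 0.0
time: 25.3
ee_pos: [477.2, 315.4, 131.2]
eef_rot: [3.14, -0.0, -0.002]
wrist_force: [0.1, 0.1, -0.1]
width: 45.2
gripper_force: 0.0
side red_plunger p0.45 ext [311. 236. 333. 269.] xy [406.5  44.9] iou 0.50 591
side red_sleeve p0.59 ext [410. 176. 430. 206.] xy [ 439.5 -366.6] iou 0.91 418
side red_base p0.86 ext [376. 172. 402. 196.] xy [ 533.4 -361. ] iou 0.88 296
side red_base p0.55 ext [374. 199. 431. 231.] xy [ 428.6 -263. ] iou 0.45 958
top red_plunger p0.25 ext [404. 250. 424. 265.] xy [ 433.9 -356.9] iou 0.50 244
top red_sleeve p0.69 ext [402. 249. 421. 264.] xy [ 437.8 -364.3] iou 0.85 231
top red_base p0.57 ext [403. 213. 422. 232.] xy [ 529.1 -360.1] iou 0.92 318
```

To row units: 82 mm / 1000 = 0.082, 70 mm / 1000 = 0.07.

```bash
python3 -m crank '{"steps":[[0, -0.0015, 0.025, 0, 0, 0, 45], [0, -0.0015, 0.05, 0, 0, 0, 45], [0, -0.0015, 0.07, 0, 0, 0, 45], [0, -0.0015, 0.082, 0, 0, 0, 45], [0, -0.0015, 0.082, 0, 0, 0, 45]]}'  | egrep 'pos|force'
python3 -c "
from h import *
cv2.imwrite('pics/s13.png',cv2.resize(capture('side')[180:330,90:240,::-1],None,fx=4,fy=4))"
```

```text
ee_pos: [477.3, 317.5, 49.6]
wrist_force: [0.5, 0.4, 0.1]
gripper_force: 0.0
```

View pics/s13.png

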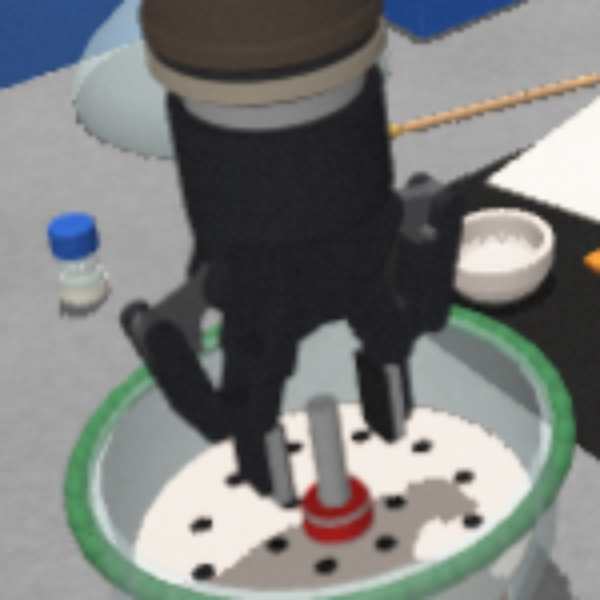

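The fingers straddle the rod: left tip (159,304), right (189,289), rod between them at about (172,290). I close and lift.

To row units: -15 mm / 1000 = -0.015, -3 mm / 1000 = -0.003.

```bash
python3 -m crank '{"steps":[[0, 0, 0, 0, 0, 0, 20], [0, 0, 0, 0, 0, 0, 8], [0, 0, 0, 0, 0, 0, 8], [0, 0, 0, 0, 0, 0, 8], [0, 0, 0, 0, 0, 0, 8]]}' 40 | egrep 'pos|force|wid'
python3 -m crank '{"steps":[[0, 0, 0, 0, 0, 0, 8], [0, 0, 0, 0, 0, 0, 8], [0, 0, -0.003, 0, 0, 0, 8], [0, 0, -0.015, 0, 0, 0, 8], [0, 0, -0.015, 0, 0, 0, 8]]}'
```

```text
ee_pos: [478.1, 318.1, 50.8]
wrist_force: [-0.7, -1.1, 6.2]
width: 11.9
gripper_force: 39.2
time: 27.68
ee_pos: [478.2, 318.3, 66.3]
eef_rot: [-3.141, 0.0, -0.002]
wrist_force: [0.5, -0.6, 0.1]
width: 11.7
gripper_force: 38.9
```

To row units: -85 mm / 1000 = -0.085, -70 mm / 1000 = -0.07.

```bash
python3 -m crank '{"steps":[[0, 0, -0.04, 0, 0, 0, 8], [0, 0, -0.07, 0, 0, 0, 8], [0, 0, -0.085, 0, 0, 0, 8], [0, 0, -0.085, 0, 0, 0, 8]]}' | egrep 'pos|wrist|wid'
python3 - <<'E'
from h import *
capture("side")
for z in(150,155): look("side","red_plunger",z)
p=proj("side",np.r_[circ(478,318,14,155),circ(478,318,14,169)]);print(p.min(0),p.max(0))
E
```

```text
ee_pos: [478.1, 318.0, 150.7]
wrist_force: [0.2, 0.7, -0.8]
width: 11.9
side red_plunger p0.71 ext [159. 226. 176. 266.] xy [472.4 321. ] iou 0.44 316
side red_plunger p0.71 ext [159. 226. 176. 266.] xy [465.9 324.5] iou 0.43 316
[156.58637215 248.99785094] [176.57269044 267.38061525]
```

To row units: 250 mm / 1000 = 0.25, 200 mm / 1000 = 0.2.

```bash
for i in 1 2; do python3 -m crank '{"steps":[[-0.004, 0.05, 0, 0, 0, 0, 8], [-0.008, 0.1, 0, 0, 0, 0, 8], [-0.012, 0.15, 0, 0, 0, 0, 8], [-0.016, 0.2, 0, 0, 0, 0, 8], [-0.02, 0.25, 0, 0, 0, 0, 8]]}' | egrep 'pos|force'; done
python3 -m crank '{"steps":[[-0.002, 0.045, 0, 0, 0, 0, 8], [-0.0045, 0.08, 0, 0, 0, 0, 8], [-0.0045, 0.0905, 0.04, 0, 0, 0, 8], [-0.0045, 0.0905, 0.085, 0, 0, 0, 8], [-0.0045, 0.0905, 0.095, 0, 0, 0, 8]]}' | egrep 'pos|force'
python3 -m crank '{"steps":[[0, 0, 0, 0, 0, 0, 8], [0, 0, 0, 0, 0, 0, 8]]}'
python3 - <<'E'
from h import *
capture("side");capture("top")
z=read_state()["ee_pos"][2]+4; print(z)
for n in("side","top"): look(n,"red_plunger",z)
for n in("side","top"): p=proj(n,np.r_[circ(433.5,-272.5,14,z),circ(433.5,-272.5,14,z+14)]);print(p.min(0),p.max(0))
E
```

```text
ee_pos: [456.7, 66.0, 149.1]
wrist_force: [1.1, -0.2, -1.5]
gripper_force: 39.1
ee_pos: [436.6, -183.6, 149.2]
wrist_force: [1.3, -0.7, -0.7]
gripper_force: 39.1
ee_pos: [430.4, -271.3, 51.9]
wrist_force: [-0.1, 0.1, -1.3]
gripper_force: 39.2
time: 30.45
ee_pos: [434.2, -273.0, 56.6]
eef_rot: [3.14, 0.0, 0.003]
wrist_force: [0.4, 0.2, -0.1]
width: 11.7
gripper_force: 39.2
60.646221526096106
side red_plunger p0.46 ext [399. 186. 410. 198.] xy [ 422.8 -248. ] iou 0.30 116
[397.45651575 187.37734967] [410.91595039 198.62795995]
[375.37810271 247.79279953] [387.22430179 259.31303704]
```

To row units: 44 mm / 1000 = 0.044, 36 mm / 1000 = 0.036.

```bash
python3 -m crank '{"steps":[[0, 0, 0.02, 0, 0, 0, 8], [0, 0, 0.036, 0, 0, 0, 8], [0, 0, 0.044, 0, 0, 0, 8], [0, 0, 0.044, 0, 0, 0, 8]]}' | egrep 'pos|wrist'
for i in 1 2 3 4; do python3 -m crank '{"steps":[[0, 0, 0.0005, 0, 0, 0, 8], [0, 0, 0.0008, 0, 0, 0, 8], [0, 0, 0.0008, 0, 0, 0, 8]]}' | egrep 'pos|wrist'; done
```

```text
ee_pos: [432.7, -272.5, 10.7]
wrist_force: [0.7, -1.1, -0.7]
ee_pos: [433.2, -272.8, 10.7]
wrist_force: [0.1, 0.7, -1.4]
ee_pos: [433.0, -272.6, 9.6]
wrist_force: [0.3, 0.6, -1.5]
ee_pos: [433.0, -272.7, 8.7]
wrist_force: [0.6, 0.4, 0.5]
ee_pos: [433.0, -272.7, 8.0]
wrist_force: [-0.2, 0.2, -1.4]
```

To row units: 0.6 mm / 1000 = 0.0006, 0.3 mm / 1000 = 0.0003.

```bash
for i in 1 2 3 4; do python3 -m crank '{"steps":[[0, 0, 0.0003, 0, 0, 0, 8], [0, 0, 0.0006, 0, 0, 0, 8], [0, 0, 0.0006, 0, 0, 0, 8]]}' | egrep 'pos|wrist'; done
```

```text
ee_pos: [433.1, -272.7, 7.4]
wrist_force: [-0.1, 0.4, 0.1]
ee_pos: [433.1, -272.7, 6.9]
wrist_force: [0.2, 0.9, 0.2]
ee_pos: [433.2, -272.7, 6.8]
wrist_force: [-1.5, 1.1, 8.1]
ee_pos: [433.3, -272.9, 6.8]
wrist_force: [-3.8, 1.2, 14.1]
```

Seated. I release, rise and go to the ring.

To row units: -1.2 mm / 1000 = -0.0012.

```bash
python3 -m crank '{"steps":[[0, 0, -0.0012, 0, 0, 0, 10], [0, 0, -0.0012, 0, 0, 0, 20], [0, 0, -0.0012, 0, 0, 0, 40], [0, 0, -0.0012, 0, 0, 0, 40], [0, 0, -0.0012, 0, 0, 0, 40]]}' | egrep 'pos|force|wid'
python3 -m crank '{"steps":[[0, 0, -0.02, 0, 0, 0, 40], [0, 0, -0.06, 0, 0, 0, 40], [0, 0, -0.1, 0, 0, 0, 40], [0, 0, -0.11, 0, 0, 0, 70], [0.003, -0.045, -0.11, 0, 0, 0, 70]]}' | egrep 'pos|force'
python3 -m crank '{"steps":[[0.003, -0.05, 0, 0, 0, 0, 70], [0.006, -0.1, 0, 0, 0, 0, 70], [0.009, -0.15, 0, 0, 0, 0, 70], [0.012, -0.2, 0, 0, 0, 0, 70], [0.015, -0.25, 0, 0, 0, 0, 70]]}' | egrep 'pos|force'
python3 -m crank '{"steps":[[0.003, -0.05, 0, 0, 0, 0, 70], [0.005, -0.098, 0, 0, 0, 0, 70], [0.005, -0.098, 0, 0, 0, 0, 70], [0.005, -0.098, 0, 0, 0, 0, 70]]}' | egrep 'pos|force'
python3 - <<'E'
from h import *
capture("side");capture("top")
look("side","red_ring",0);look("side","red_ring",2);look("top","red_ring",0)
for n in("side","top"):look(n,"red_plunger",11)
im=capture("side")
cv2.imwrite("pics/s14.png",cv2.resize(im[160:310,240:440,::-1],None,fx=4,fy=4))
E
```

```text
ee_pos: [433.0, -272.7, 6.7]
wrist_force: [0.8, -0.9, 0.9]
width: 40.0
gripper_force: 0.0
ee_pos: [436.2, -230.3, 117.3]
wrist_force: [-0.2, 0.7, -0.9]
gripper_force: 0.0
ee_pos: [450.6, 23.8, 116.2]
wrist_force: [0.2, -0.6, -0.2]
gripper_force: 0.0
ee_pos: [455.6, 119.7, 116.0]
wrist_force: [-0.8, 0.1, -0.7]
gripper_force: 0.0
side red_ring p0.56 ext [261. 268. 283. 296.] xy [457.9 119.5] iou 0.91 511
side red_ring p0.56 ext [261. 268. 283. 296.] xy [456.  121.1] iou 0.91 511
side red_plunger p0.72 ext [395. 189. 408. 218.] xy [ 438.2 -274.7] iou 0.81 187
top red_plunger p0.50 ext [374. 251. 383. 260.] xy [ 434.1 -270.8] iou 0.88 92
```

To row units: 125 mm / 1000 = 0.125, 110 mm / 1000 = 0.11.

```bash
python3 -m crank '{"steps":[[0.0005, -0.001, 0.04, 0, 0, 0, 70], [0.0005, -0.001, 0.08, 0, 0, 0, 70], [0.0005, -0.001, 0.11, 0, 0, 0, 70], [0.0005, -0.001, 0.12, 0, 0, 0, 70], [0.0005, -0.001, 0.125, 0, 0, 0, 70]]}' | egrep 'pos|wrist'
python3 -m crank '{"steps":[[0, 0, 0.005, 0, 0, 0, 70], [0, 0, 0.01, 0, 0, 0, 70], [0, 0, 0.012, 0, 0, 0, 70], [0, 0, 0.012, 0, 0, 0, 70]]}' | egrep 'pos|wrist'
python3 -m crank '{"steps":[[0, 0, 0, 0, 0, 0, 50], [0, 0, 0, 0, 0, 0, 38], [0, 0, 0, 0, 0, 0, 38], [0, 0, 0, 0, 0, 0, 38], [0, 0, 0, 0, 0, 0, 38]]}' 50 | egrep 'pos|force|wid'
python3 -m crank '{"steps":[[0, 0, 0, 0, 0, 0, 38], [0, 0, 0, 0, 0, 0, 38], [0, 0, -0.003, 0, 0, 0, 38], [0, 0, -0.015, 0, 0, 0, 38], [0, 0, -0.015, 0, 0, 0, 38]]}'
```

```text
ee_pos: [456.9, 121.4, -8.2]
wrist_force: [0.1, -0.5, 0.1]
ee_pos: [456.7, 121.3, -20.1]
wrist_force: [-0.3, -0.0, 0.5]
ee_pos: [456.8, 121.3, -19.5]
wrist_force: [-2.8, -0.7, 9.1]
width: 41.5
gripper_force: 49.4
time: 39.3
ee_pos: [457.4, 121.6, -4.2]
eef_rot: [-3.141, 0.0, -0.003]
wrist_force: [0.2, -0.3, -1.0]
width: 41.5
gripper_force: 50.8
```

To row units: -100 mm / 1000 = -0.1, 90 mm / 1000 = 0.09.

```bash
python3 -m crank '{"steps":[[0, 0, -0.045, 0, 0, 0, 38], [0, 0, -0.085, 0, 0, 0, 38], [0, 0, -0.1, 0, 0, 0, 38], [0.008, 0.045, -0.1, 0, 0, 0, 38], [0.016, 0.09, -0.1, 0, 0, 0, 38]]}' | egrep 'pos|force'
python3 -m crank '{"steps":[[0.009, 0.05, 0, 0, 0, 0, 38], [0.018, 0.1, 0, 0, 0, 0, 38], [0.027, 0.15, 0, 0, 0, 0, 38], [0.036, 0.2, 0, 0, 0, 0, 38], [0.045, 0.25, 0, 0, 0, 0, 38]]}' | egrep 'pos|force'
python3 -m crank '{"steps":[[0.0075, 0.05, 0, 0, 0, 0, 38], [0.0075, 0.05, 0.025, 0, 0, 0, 38], [0.0075, 0.05, 0.05, 0, 0, 0, 38], [0.0075, 0.05, 0.05, 0, 0, 0, 38]]}'
python3 - <<'E'
from h import *
im=capture("side");tp=capture("top")
s=read_state()["ee_pos"];z=s[2]+20;print(s)
for n in("side","top"): look(n,"red_ring",z)
for n in("side","top"): p=proj(n,np.r_[circ(525.5,-268.5,22,z),circ(525.5,-268.5,22,z+30)]);print(p.min(0),p.max(0))
a=im[110:260,320:470];b=tp[180:330,340:490]
cv2.imwrite('pics/v13.png',cv2.resize(np.hstack([a,b])[...,::-1],None,fx=2.6,fy=2.6))
E
```

```text
ee_pos: [472.5, 30.5, 94.5]
wrist_force: [1.4, -0.6, -1.9]
gripper_force: 51.4
ee_pos: [517.1, -220.2, 93.8]
wrist_force: [0.9, 0.4, -0.5]
gripper_force: 51.4
time: 41.05
ee_pos: [522.8, -267.9, 42.1]
eef_rot: [-3.139, 0.0, 0.008]
wrist_force: [0.3, -0.3, -1.4]
width: 41.2
gripper_force: 51.4
[ 524.93911341 -268.47995999   44.65845103]
side red_ring p0.54 ext [363. 170. 379. 184.] xy [ 513.6 -260.5] iou 0.64 235
[360.64875896 166.39348957] [380.60834605 185.96480872]
[373.30401773 207.89676899] [392.45797349 226.88590649]
```

View pics/v13.png

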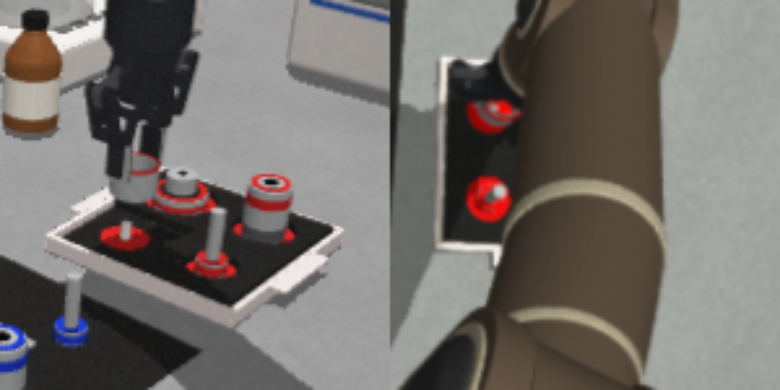

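Left half: the ring is held over the post (crop post 127,230; ring 135,178), and base, sleeve and plunger stand in their wells. I lower it.

To row units: 47 mm / 1000 = 0.047, 42 mm / 1000 = 0.042.

```bash
python3 -m crank '{"steps":[[0, 0, 0.015, 0, 0, 0, 38], [0, 0, 0.03, 0, 0, 0, 38], [0, 0, 0.042, 0, 0, 0, 38], [0, 0, 0.047, 0, 0, 0, 38], [0, 0, 0.047, 0, 0, 0, 38]]}' | egrep 'pos|wrist'
for i in 1 2 3 4; do python3 -m crank '{"steps":[[0, 0, 0.0005, 0, 0, 0, 38], [0, 0, 0.0009, 0, 0, 0, 38], [0, 0, 0.0009, 0, 0, 0, 38]]}' | egrep 'pos|wrist'; done
```

```text
ee_pos: [524.8, -268.5, -2.8]
wrist_force: [-0.1, 0.5, -1.7]
ee_pos: [525.2, -268.8, -2.8]
wrist_force: [0.2, 0.2, -2.0]
ee_pos: [525.0, -268.7, -4.1]
wrist_force: [1.1, 0.0, -1.7]
ee_pos: [525.0, -268.7, -5.0]
wrist_force: [0.7, 0.1, -1.4]
ee_pos: [525.0, -268.7, -5.9]
wrist_force: [0.5, 0.8, -1.6]
```

To row units: 0.6 mm / 1000 = 0.0006, 0.3 mm / 1000 = 0.0003.

```bash
for i in 1 2 3 4 5 6; do python3 -m crank '{"steps":[[0, 0, 0.0003, 0, 0, 0, 38], [0, 0, 0.0006, 0, 0, 0, 38], [0, 0, 0.0006, 0, 0, 0, 38]]}' | egrep 'pos|wrist'; done
```

```text
ee_pos: [525.0, -268.7, -6.4]
wrist_force: [-0.6, -0.4, -2.1]
ee_pos: [525.1, -268.7, -7.0]
wrist_force: [-0.3, -0.0, -0.8]
ee_pos: [525.0, -268.7, -7.6]
wrist_force: [-0.7, -0.2, -1.5]
ee_pos: [525.0, -268.7, -8.2]
wrist_force: [-0.1, -0.6, -2.0]
ee_pos: [525.1, -268.7, -8.4]
wrist_force: [-2.3, 1.4, 4.9]
ee_pos: [525.1, -268.7, -8.5]
wrist_force: [-4.1, 2.7, 10.5]
```

Contact at the expected height. I release, rise clear and check everything.

To row units: -1 mm / 1000 = -0.001.

```bash
python3 -m crank '{"steps":[[0, 0, -0.001, 0, 0, 0, 38], [0, 0, -0.001, 0, 0, 0, 46], [0, 0, -0.001, 0, 0, 0, 58], [0, 0, -0.001, 0, 0, 0, 58], [0, 0, -0.001, 0, 0, 0, 58]]}' | egrep 'pos|force|wid'
python3 -m crank '{"steps":[[0, 0, -0.015, 0, 0, 0, 58], [0, 0, -0.05, 0, 0, 0, 58], [0, 0, -0.1, 0, 0, 0, 58], [0, 0, -0.15, 0, 0, 0, 58], [0, 0, -0.17, 0, 0, 0, 58]]}' | egrep 'pos|force'
for i in 1 2; do python3 -m crank '{"steps":[[0, -0.045, 0, 0, 0, 0, 58], [0, -0.09, 0, 0, 0, 0, 58], [0, -0.135, 0, 0, 0, 0, 58], [0, -0.18, 0, 0, 0, 0, 58], [0, -0.2, 0, 0, 0, 0, 58]]}' | egrep 'pos'; done
python3 - <<'E'
from h import *
im=capture("side");tp=capture("top")
for n in("side","top"):
  for th,z in(("red_base",11),("red_sleeve",11),("red_plunger",11),("red_ring",11),("blue_sleeve",0),("blue_plunger",0)):look(n,th,z)
a=im[110:260,320:470];b=tp[180:330,340:490]
cv2.imwrite('pics/v14.png',cv2.resize(np.hstack([a,b])[...,::-1],None,fx=2.6,fy=2.6))
E
```

```text
ee_pos: [525.1, -268.7, -8.5]
wrist_force: [-0.7, 0.4, 0.3]
width: 58.0
gripper_force: 0.0
ee_pos: [526.6, -269.3, 166.3]
wrist_force: [0.7, -0.7, -0.6]
gripper_force: 0.0
ee_pos: [525.2, -65.5, 163.0]
ee_pos: [524.8, 134.6, 162.9]
side red_base p0.72 ext [378. 174. 401. 194.] xy [ 532.6 -361.8] iou 0.85 284
side red_sleeve p0.66 ext [412. 176. 429. 203.] xy [ 441.2 -367.5] iou 0.83 381
side red_plunger p0.58 ext [397. 190. 405. 217.] xy [ 437.9 -275.6] iou 0.87 232
side red_ring p0.67 ext [361. 186. 378. 207.] xy [ 526.2 -270.6] iou 0.95 313
side blue_sleeve p0.70 ext [311. 234. 329. 268.] xy [452.5  -8.5] iou 0.93 583
side blue_plunger p0.72 ext [340. 217. 355. 243.] xy [ 466.1 -115.1] iou 0.86 236
top red_base p0.64 ext [403. 215. 424. 234.] xy [ 529.1 -361.5] iou 0.92 340
top red_sleeve p0.72 ext [403. 248. 421. 264.] xy [ 439.1 -364.1] iou 0.89 252
top red_plunger p0.48 ext [372. 249. 385. 259.] xy [ 434.2 -271.5] iou 0.85 88
top red_ring p0.69 ext [371. 215. 386. 230.] xy [ 531.9 -268.6] iou 0.22 66
top blue_sleeve p0.51 ext [273. 232. 285. 248.] xy [451.8 -10.6] iou 0.87 205
```

View pics/v14.png

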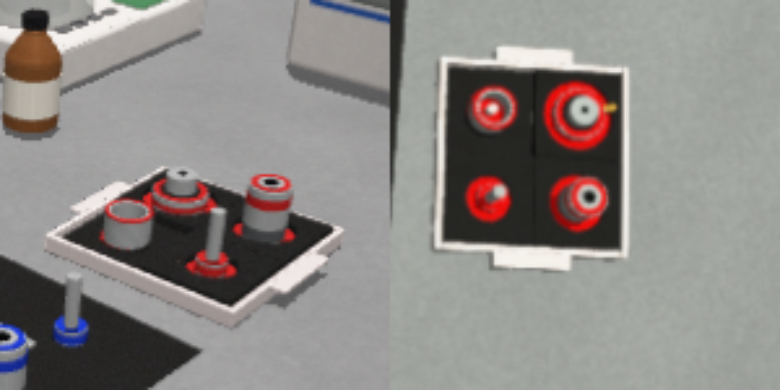

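All four parts stand upright in their places (ring around the post at crop 492,107), and the blue parts are where they were.

```bash
python3 -c "
from cell import *
print(close_job())"
```

```text
the job is handed in; nothing more can be done
None
```

The red die is packed and the job is handed in: the base, sleeve, plunger and ring each stand upright in their place in the tray, set down at light contact force, and the blue-banded parts were left untouched.

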